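# Snap a bearing unit's dust cover home with the seating tool

## Robot

A 6-joint arm with a two-finger parallel gripper is mounted at the origin on the work surface; the furniture and walls round the work are solid. World frame = base frame: x ahead of the robot, y to its left, z up, the work surface at z = 0. Lengths are in m, angles in rad, forces in N, time in s.
With the tool pointing down it reaches from about 0.35 to 0.775 m from the base axis. Payload 7.3 kg.
Tool frame: the origin (TCP) lies at the very end of the fingers, on their centre line; the grasp point (between the pads) lies 19 mm behind it (arm.grip_depth is the distance from the TCP to the grasp point, in m); z points along the fingers, y is the line along which they close (so a half turn about z gives the same grasp; the last joint's range is limited). The gripper opens to 92 mm and grips with 3 to 60 N. Pads are 19 mm wide; open, the fingers measure 130 mm over their backs; the gripper's body (75 mm by 190 mm) begins 47 mm behind the grasp point.
Start: joints at [-1.281, 0.342, 1.524, -0, 1.275, -0.146], TCP at [0.222, -0.476, 0.227] pointing down, gripper open.
Joint ranges: [-2.53, 2.53], [-0.77, 2.02], [0.04, 2.7], [-1, 4.14], [0.28, 2.66], [-3.11, 3.11]. Speed limits (rad/s): [2.57, 2.57, 3.14, 3.14, 3.14, 3.14].

## Interface

Orientations are given as a rotation vector (axis times angle).
In Python, from station import arm gives the robot as it stands. The module is installed in compiled form; this text tells all that it offers.
- The arm moves only by the tool apply_moves, never from a script. Its arguments are lists of equal length, an entry for each row: "dp": the shift along the tool's x, y, z in mm, a list of three; "yaw": the turn about the tool's z in degrees. A call has 1 to 10 rows; each row shifts and turns the commanded pose from where the row before left it, along the tool's axes as they then stand; what a row does not reach is not made up. A row lasts 1/10 s, in which the tool goes at most 50 mm and 8.59 degrees, less where a joint would pass 70% of its speed; a pose out of reach is approached as far as the arm can. A call is refused whole if a number of a shift passes 50 or a number of a turn 8.59, either way. A call with a gripper value outside its range is refused whole. "hand" is the opening, from -1 (shut) to 1 (fully open), set as the call begins (left out, the last holds). The fingers move at their own pace and stop on an object; the grip force is fixed at half the most. Time passes only in rows, so rows that do not move let the fingers close. It gives the time, the measured TCP pose, the force, the opening and the grip force at its end, in the units of the state.
- arm.state(): the state, without advancing time (a new reading comes with each control period).
- arm.capture(name): name is "side" or "top"; returns the picture (400x640x3 uint8, red, green, blue); there is no depth.
- arm.camera_info(name): a dict with "fx", "fy", "cx", "cy" (pixels), "k1" (the pictures are not rectified: a ray, as slopes to the right and down, at radius r is drawn at 1 + k1 r^2 times it, then the intrinsics apply), "T" (4x4, takes a point from camera to world coordinates). Camera axes: x right, y down, z forward; pixel columns grow to the right and rows downward; lengths in m; the calibration is good to about 2 mm. A picture is of the moment at which its call begins. camera_info takes no time and is no camera call.
- arm.hand_in(): hands the job in; it is judged then, once.
Trained networks look in the newest picture that a camera, given by its name, has taken for a name from the list of things; names that differ only in an ending like _2 or _b are one class to them, and where a whole thing is asked for, a point or a joint stands for the part that bears it (a point fixed in the world has none). Each returns a list of dicts, best first, with "confidence" (0 to 1); they miss things now and then, are a little off and sometimes report something else, mostly with a low value. They report only what shows in the picture. A call takes as long as a camera call.
- arm.look_for(camera, thing): "centre" ([x, y, z] in m, in world coordinates, good to about 4 mm: the middle of the surface that is visible of it).
- arm.masks_of(camera, thing): "pixels" (400x640 bool, what is visible of it).
- arm.mark_of(camera, thing): "centre" ([x, y, z] in m, in world coordinates, good to about 4 mm: a listed point, or the origin of a listed thing).
The state is a dict: "time": time; "qpos": joint angles; "qd": joint speeds; "tau": joint torques, N m; "tool_pos": TCP position; "tool_rot": TCP orientation; "ft_force": force on the tool from outside, world axes, zero at the start; "wrist_torque": the same for the moment, N m; "finger_gap": opening from 0.0 (shut) to 1.0 (fully open); "gripper_force": force on a finger pad.
Only numpy, scipy, OpenCV 4.12 (cv2) and the standard library are available. Lean on these libraries where they do the work, as an engineer would, in place of code of your own. Each camera call takes 0.05 s, during which the arm holds its last target. There are 200 camera calls.

## Task

One of the two bearing units still has its dust cover standing proud. Take the seating tool from its board, set its foot centred and upright on that cover and press it squarely down, keeping the cover level and without touching it with the fingers, until the cover clicks fully home. Then stand the tool upright back on its board, let go, and leave everything else where it lies.

Things in the scene. Friction and masses are not known exactly. Their poses are not given: they have to be found in the camera images.
- tool_grip (a point): Point on the seating tool's axis in its wooden grip, 76 mm above the underside of the foot: the place to hold it. z points up along the tool, x and y are square to the flat sides of the 28 x 28 mm grip (40 to 108 mm above the underside).
- tool_foot (a point): Centre of the flat underside of the seating tool's foot; axes as tool_grip.
- seating_tool: Loose tool, 0.2 to 0.42 kg, 112 mm tall, standing upright on its board: from below, a round flat steel foot 42 mm in diameter and 12 mm thick, a thinner stem, a steel collar 44 mm in diameter (34 to 40 mm up), a square wooden grip, a steel button on top. Origin at the centre of the foot's underside, axes as tool_grip.
- tool_board: Fixed plywood board 110 x 110 x 12 mm lying on the bench, on which the seating tool starts; origin at the centre of its underside, x and y along its edges, top 12 mm above the origin.
- block: Fixed grey bearing unit with the proud cover: square flange 100 x 100 x 14 mm with four bolts, and a round boss 72 mm in diameter whose rim is 40 mm above the bench; origin on the bench at the boss's axis, z up. A small grease nipple points to its -x side.
- cover: Dust cover of that unit: flat steel disc 62 mm in diameter, 4 mm thick, over a 49 mm skirt in the bore. Origin at the centre of the disc's underside, z up: 50 mm above the bench when proud (skirt showing), 40 mm when home (disc on the rim, no gap). Pressed off-centre or by a slanting tool it rocks, about 2.5 N m per rad.
- cover_top (a point): Centre of the cover's flat upper face, where the tool presses: 54 mm above the bench when proud, 44 mm when home; z up.
- cover_slide (a joint): How far the cover has gone in, m: 0 proud, 0.010 fully home. It resists with about 10 N as soon as it moves, less and less further in, and nothing at about 6.5 mm, where it clicks, pulls itself home and stays; let go earlier it springs back out.
- finished_block: Second fixed bearing unit of the same shape and size whose cover is already home (a disc flat on the rim, top 44 mm above the bench); nothing to do there. Origin on the bench at its axis.
- ball_bearing: Loose ball bearing, 52 mm in diameter, 15 mm high, lying flat; bystander. Origin at the centre of its underside.
- air_coupler: Loose air coupler, 25 x 60 x 25 mm, lying; bystander. Origin at the centre of its underside.
- tape_measure: Loose tape measure, 67 x 84 x 29 mm; bystander. Origin at the centre of its underside.

How it is judged:
On the way:
1. the seating tool, upright within 7 degrees and centred within 10 mm on the proud cover, is pressing it in (over 3 N, at least 2 mm in) (contact force between seating_tool and cover above 3 N and value of joint cover_slide above 0.002 m and horizontal distance between tool_foot and cover_top below 0.01 m and angle between seating_tool's own z axis and vertical below 0.12 rad), for 0.02 s.
At the end, for the whole second after the job is handed in: The cover is at least 8.5 mm of its 10 mm in and level within 3 degrees; the seating tool stands at rest, upright within 6 degrees, with its foot on the tool board (foot centre at most 40 mm from the board's centre along each edge direction); the other things lie where they lay (value of joint cover_slide above 0.0085 m and angle between cover's own z axis and vertical below 0.05 rad and angle between seating_tool's own z axis and vertical below 0.1 rad and x of tool_foot in the frame of tool_board between -0.04 and 0.04 m and y of tool_foot in the frame of tool_board between -0.04 and 0.04 m and z of tool_foot in the frame of tool_board between 0.008 and 0.016 m and linear speed of seating_tool below 0.02 m/s); the robot touches nothing.
It fails at once if the fingers or the arm press on the cover (contact force between any of the fingers, the arm and cover above 1 N).
It fails at once if the cover is cocked by more than 6 degrees (angle between cover's own z axis and vertical above 0.105 rad).
It fails at once if a bystander is shifted by more than 25 mm (distance of any of ball_bearing, air_coupler, tape_measure from where it was at the start of the episode above 0.025 m).
It also fails if it takes over 45 s, if anything falls off the work surface, if the arm or the gripper's body presses on something with over 40 N, if the wrist force passes 120 N, or if a joint passes its speed limit or range.

## Working session

There is one attempt and no reset: what is moved stays moved. The work goes in short steps, Python scripts to look and compute and a tool call to move; the robot and the scene stay as the last step left them, time stands still between calls to the robot, and variables do not carry over. Pictures are saved under pics/ and viewed, at most 10 in all, crops included, and the job is handed in when it is done.

Besides the shell and the picture viewer there is one more tool, called as name(argument=value, ...) on one line, values as JSON. apply_moves: Moves the arm, as the interface text tells. Its arguments: {"type":"object","properties":{"dp":{"type":"array","items":{"type":"array","items":{"type":"number"}}},"yaw":{"type":"array","items":{"type":"number"}},"hand":{"type":"number"}},"required":["dp","yaw"]}

```bash
mkdir -p pics; python3 - <<'E'
from station import arm
import cv2,numpy as np
for c in ("top","side"):
    cv2.imwrite(f"pics/{c}0.png",arm.capture(c)[:,:,::-1])
    for t in ("tool_grip","tool_foot","tool_board","block","cover_top","finished_block","ball_bearing","air_coupler","tape_measure"):
        print(c,t,[(np.round(d["centre"],3).tolist(),round(d["confidence"],2)) for d in arm.mark_of(c,t)[:2]])
s=arm.state();print(s["time"],s["tool_pos"],s["tool_rot"],s["ft_force"])
for c in ("top","side"):
    i=arm.camera_info(c);print(i)
E
```

```text
top tool_grip [([0.509, -0.115, 0.087], 0.76)]
top tool_foot [([0.511, -0.104, 0.014], 0.55)]
top tool_board [([0.495, -0.117, -0.003], 0.79)]
top block [([0.437, 0.101, -0.0], 0.57)]
top cover_top [([0.44, 0.098, 0.052], 0.56)]
top finished_block [([0.42, 0.248, -0.0], 0.59)]
top ball_bearing [([0.57, 0.161, 0.002], 0.8)]
top air_coupler [([0.388, -0.171, -0.009], 0.74), ([0.507, -0.112, 0.01], 0.32)]
top tape_measure [([0.672, 0.104, -0.003], 0.89)]
side tool_grip [([0.511, -0.11, 0.089], 0.97), ([0.441, 0.102, 0.057], 0.25)]
side tool_foot [([0.507, -0.111, 0.012], 0.83), ([0.511, -0.109, 0.089], 0.34)]
side tool_board [([0.497, -0.116, 0.002], 0.96)]
side block [([0.435, 0.103, -0.002], 0.64)]
side cover_top [([0.441, 0.106, 0.056], 0.63)]
side finished_block [([0.421, 0.256, -0.003], 0.95)]
side ball_bearing [([0.568, 0.162, 0.002], 0.84)]
side air_coupler [([0.568, 0.161, 0.004], 0.64), ([0.389, -0.166, -0.001], 0.59)]
side tape_measure []
1.0 [ 0.22164008 -0.47595537  0.22676466] [ 3.06716639e+00  6.79121260e-01 -2.48176646e-05] [-0.70886607 -0.96369309  0.30336786]
{'fx': 440.2032039561171, 'fy': 440.2032039561171, 'cx': 326.28552734856135, 'cy': 200.84275080330775, 'k1': -0.07216365940804995, 'T': array([[-0.01001501, -0.98765534,  0.15632219,  0.39951353],
       [-0.99987049,  0.01186057,  0.01087786,  0.03325713],
       [-0.01259765, -0.156193  , -0.98764621,  0.9549064 ],
       [ 0.        ,  0.        ,  0.        ,  1.        ]])}
{'fx': 460.7714730785678, 'fy': 460.7714730785678, 'cx': 325.4552993162061, 'cy': 200.9681326503111, 'k1': 0.031214247907366738, 'T': array([[ 0.99973529,  0.02283512,  0.00281322,  0.52341889],
       [ 0.01182298, -0.61477218,  0.78861612, -0.74422749],
       [ 0.01973763, -0.7883741 , -0.61487942,  0.69874922],
       [ 0.        ,  0.        ,  0.        ,  1.        ]])}
```

View pics/top0.png

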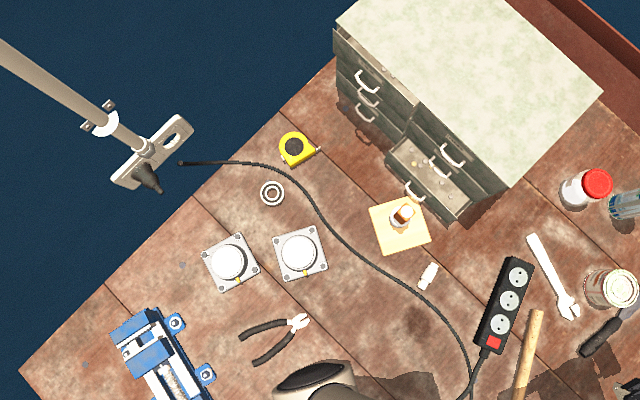

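View pics/side0.png

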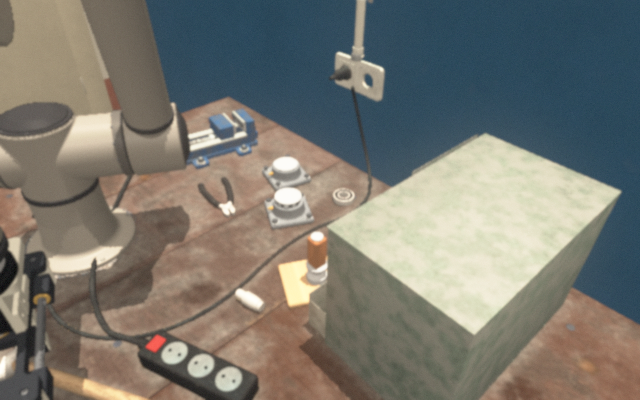

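```bash
cat > h.py <<'E'
from station import arm
import cv2,numpy as np
def ray(c,p):
    i=arm.camera_info(c);u=np.array([(p[0]-i["cx"])/i["fx"],(p[1]-i["cy"])/i["fy"]]);v=u.copy()
    for _ in range(9): v=u/(1+i["k1"]*(v@v))
    T=i["T"];return T[:3,3],T[:3,:3]@np.r_[v,1]
def at(c,p,z):
    o,d=ray(c,p);return o+d*(z-o[2])/d[2]
def tri(pt,ps):
    (o,d),(q,e)=ray("top",pt),ray("side",ps)
    s=np.linalg.lstsq(np.c_[d,-e],q-o,rcond=None)[0]
    return (o+d*s[0]+q+e*s[1])/2
E
python3 - <<'E'
from h import *
np.set_printoptions(precision=3,suppress=True)
print("cab",tri((340,28),(485,135)),tri((503,187),(330,222)))
for p in ((387,158),(470,222),(385,165)):
    print(p,[at("top",p,z) for z in (0,.08,.15)])
print("board",[at("top",p,.012)[:2] for p in ((369,206),(414,195),(431,241),(384,255))])
a=cv2.imread("pics/top0.png")[150:260,340:480];b=cv2.imread("pics/side0.png")[215:315,270:360]
a=cv2.resize(a,(560,440),interpolation=2);b=cv2.resize(b[:,:60],(240,400),interpolation=2)
b=cv2.copyMakeBorder(b,0,40,0,0,0)
cv2.imwrite("pics/crop.png",np.hstack([a,b]))
E
```

```text
cab [0.814 0.014 0.268] [ 0.53  -0.242  0.268]
(387, 158) [array([ 0.646, -0.093,  0.   ]), array([ 0.625, -0.082,  0.08 ]), array([ 0.607, -0.073,  0.15 ])]
(470, 222) [array([ 0.5 , -0.27,  0.  ]), array([ 0.492, -0.245,  0.08 ]), array([ 0.484, -0.223,  0.15 ])]
(385, 165) [array([ 0.63 , -0.088,  0.   ]), array([ 0.611, -0.078,  0.08 ]), array([ 0.594, -0.069,  0.15 ])]
board [array([ 0.536, -0.049]), array([ 0.559, -0.147]), array([ 0.459, -0.18 ]), array([ 0.431, -0.078])]
```

View pics/crop.png

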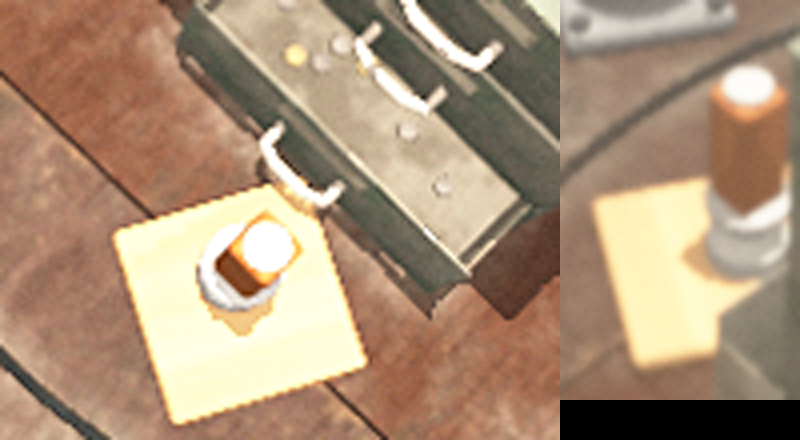

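```bash
cat >> h.py <<'E'
def proj(c,P):
    i=arm.camera_info(c);Q=(np.asarray(P)-i["T"][:3,3])@i["T"][:3,:3];s=Q[:,:2]/Q[:,2:]
    s=s*(1+i["k1"]*(s**2).sum(1,keepdims=True));return s*i["fx"]+[i["cx"],i["cy"]]
def hull(c,P,S=4):
    m=np.zeros((400*S,640*S),np.uint8)
    cv2.fillConvexPoly(m,cv2.convexHull(np.round(proj(c,P)*S+(S-1)/2).astype(np.int32)),1);return m
E
python3 - <<'E'
from h import *
from scipy.optimize import minimize
np.set_printoptions(precision=4,suppress=True)
M={}
for c,(x0,x1,y0,y1) in dict(top=(385,425,195,235),side=(300,332,225,285)).items():
    a=cv2.imread(f"pics/{c}0.png");h=cv2.cvtColor(a,cv2.COLOR_BGR2HSV)
    m=((h[...,1]>125)&(h[...,0]<18)).astype(np.uint8);r=np.zeros_like(m);r[y0:y1,x0:x1]=m[y0:y1,x0:x1]
    n,l,s,_=cv2.connectedComponentsWithStats(r);k=1+s[1:,4].argmax();print(c,s[k])
    p=np.argwhere(l==k)[:,::-1]
    f=np.zeros((400,640),np.uint8);cv2.fillConvexPoly(f,cv2.convexHull(p.astype(np.int32)),1)
    M[c]=cv2.resize(f,None,fx=4,fy=4,interpolation=0)
def box(q):
    a=q[2];u=np.array([np.cos(a),np.sin(a)])*.014;v=np.array([-u[1],u[0]])
    return [np.r_[q[:2]+i*u+j*v,z] for i in(-1,1) for j in(-1,1) for z in(.052,.12)]
for cs in (("top",),("side",),("top","side")):
  best=min((minimize(lambda q:sum((hull(c,box(q))!=M[c]).sum() for c in cs),[.51,-.112,a],method="Nelder-Mead",options=dict(initial_simplex=np.array([.51,-.112,a])+np.array([[0,0,0],[.006,0,.1],[0,.006,-.1],[-.004,-.004,.2]]))) for a in np.radians([20,45,70])),key=lambda r:r.fun)
  print(cs,best.x[:2],np.degrees(best.x[2]),best.fun,[M[c].sum() for c in cs])
for c in("top","side"):
    arm.capture(c)
    for d in arm.masks_of(c,"cover")[:2]:
        p=np.argwhere(d["pixels"])[:,::-1];print(c,d["confidence"],p.mean(0),p.min(0),p.max(0),at(c,p.mean(0),.054),at(c,(p.min(0)+p.max(0))/2,.054))
E
```

```text
top [394 203  17  21  97]
side [308 238  18  29 379]
('top',) [ 0.509  -0.1089] 42.46429702646819 1607.0 [np.uint64(3360)]
('side',) [ 0.5109 -0.1064] 12.976096329176046 2599.0 [np.uint64(7344)]
('top', 'side') [ 0.5104 -0.1069] 13.478255249683292 4946.0 [np.uint64(3360), np.uint64(7344)]
top 0.94 [297.9038 251.9763] [283 237] [313 267] [0.4373 0.1021 0.054 ] [0.4372 0.1019 0.054 ]
top 0.16 [401.2019 215.2784] [389 203] [413 227] [ 0.5101 -0.111   0.054 ] [ 0.5107 -0.1106  0.054 ]
side 0.57 [287.6066 195.5796] [275 188] [300 203] [0.439  0.0996 0.054 ] [0.4387 0.0999 0.054 ]
side 0.22 [316.5854 258.7951] [306 232] [327 286] [ 0.5112 -0.1021  0.054 ] [ 0.511  -0.1026  0.054 ]
```

apply_moves(dp=[[0,0,-20],[0,0,-20],[0,0,-20],[0,0,-20],[0,0,-20],[0,0,-20]], yaw=[-8.5,-8.5,-8.5,-8.5,-8.5,-8.5], hand=1)

```text
time: 1.8
tool_pos: [0.2216, -0.4758, 0.3476]
tool_rot: [2.47, 1.941, -0.0]
ft_force: [0.3, -0.3, 0.2]
finger_gap: 0.997
gripper_force: 0.0
```

apply_moves(dp=[[0,0,0],[0,0,0],[0,0,0],[0,0,0],[0,0,0],[0,0,0],[0,0,0]], yaw=[-8.3,-8.3,-8.3,-8.3,-8.3,-8.3,-8.2])

```text
time: 2.5
tool_pos: [0.2216, -0.4759, 0.3467]
tool_rot: [1.22, 2.895, 0.0]
ft_force: [0.1, -1.0, 0.1]
finger_gap: 1.001
gripper_force: 0.0
```

apply_moves(dp=[[5,40,0],[5,40,0],[5,40,0],[5,40,0],[5,40,0],[5,40,0],[5,40,0],[5,40,0],[5,40,0],[5,40,0]], yaw=[0,0,0,0,0,0,0,0,0,0])

```text
time: 3.5
tool_pos: [0.4756, -0.1607, 0.3469]
tool_rot: [1.228, 2.891, -0.0]
ft_force: [0.1, -0.3, -0.5]
finger_gap: 1.002
gripper_force: 0.0
```

```bash
cat >> h.py <<'E'
def go(p):
    from scipy.spatial.transform import Rotation as R
    s=arm.state();r=R.from_rotvec(s["tool_rot"]).as_matrix()
    y=np.degrees(np.arctan2(r[1,1],r[0,1]))
    print("t",round(s["time"],2),"pos",np.round(s["tool_pos"],4),"tilt",np.round(r[:2,2],4),"yhead",round(y,2),"move mm",np.round(r.T@(np.array(p)-s["tool_pos"])*1e3,1),"F",np.round(s["ft_force"],1),"q",np.round(s["qpos"],2))
E
python3 -c "
from h import *
go((.510,-.109,.25))"
```

```text
t 3.5 pos [ 0.4756 -0.1607  0.3469] tilt [ 0.0004 -0.0003] yhead 43.97 move mm [13.4 60.7 96.9] F [ 0.1 -0.3 -0.5] q [-0.48  0.23  1.35 -0.    1.56 -1.25]
```

apply_moves(dp=[[3.4,15,24],[3.4,15,24],[3.3,15,24],[3.3,15.7,24.9],[0,0,0],[0,0,0],[0,0,0]], yaw=[0,0,0,0,0,0,0])

```text
time: 4.2
tool_pos: [0.5096, -0.1113, 0.2513]
tool_rot: [1.228, 2.889, -0.0]
ft_force: [0.2, 0.4, 0.5]
finger_gap: 0.996
gripper_force: 0.0
```

```bash
python3 -c "
from h import *
go((.510,-.109,.069))
a=cv2.resize(arm.capture('top')[130:260,340:500,::-1],None,fx=3,fy=3,interpolation=2);b=cv2.resize(arm.capture('side')[150:310,240:360,::-1],None,fx=2.4375,fy=2.4375,interpolation=2)
cv2.imwrite('pics/above.png',np.hstack([a,b]))"
```

```text
t 4.2 pos [ 0.5096 -0.1113  0.2513] tilt [ 0.0022 -0.0012] yhead 43.94 move mm [  1.8   1.8 182.3] F [0.2 0.4 0.5] q [-0.36  0.32  1.49 -0.    1.33 -1.13]
```

View pics/above.png

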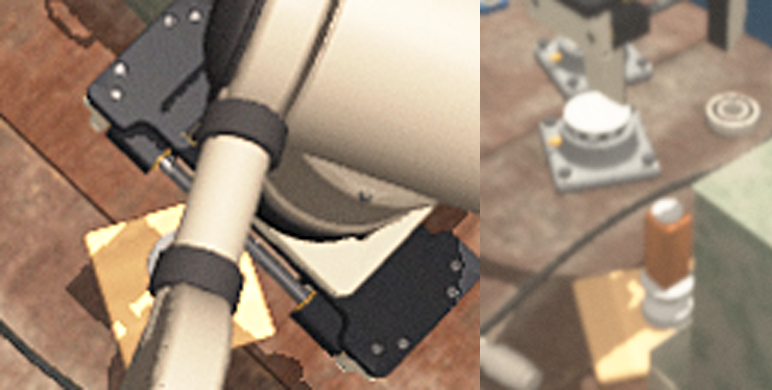

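apply_moves(dp=[[0.9,0.9,20],[0.9,0.9,20],[0,0,20],[0,0,20],[0,0,15],[0,0,0],[0,0,0]], yaw=[0,0,0,0,0,0,0])

```text
time: 5.0
tool_pos: [0.5096, -0.1085, 0.1558]
tool_rot: [1.229, 2.89, -0.0]
ft_force: [0.0, -0.0, 0.5]
finger_gap: 1.001
gripper_force: 0.0
```

```bash
python3 -c "
from h import *
go((.510,-.109,.069))
a=cv2.resize(arm.capture('top')[100:260,340:540,::-1],None,fx=2,fy=2,interpolation=2);b=cv2.resize(arm.capture('side')[60:320,200:460,::-1],(400,400),interpolation=2)
a=cv2.copyMakeBorder(a,0,80,0,0,0);cv2.imwrite('pics/mid.png',np.hstack([a,b]))"
```

```text
t 5.0 pos [ 0.5096 -0.1085  0.1558] tilt [ 0.0011 -0.0006] yhead 43.94 move mm [-0.6 -0.1 86.8] F [ 0.  -0.   0.5] q [-0.36  0.4   1.64 -0.    1.1  -1.12]
```

View pics/mid.png

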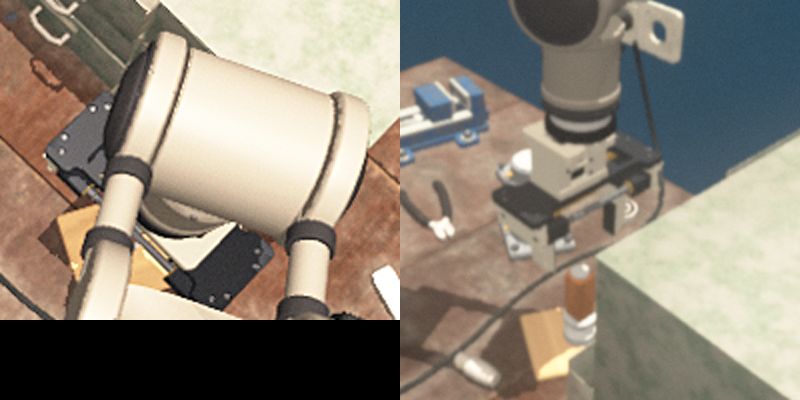

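apply_moves(dp=[[-0.6,0,15],[0,0,15],[0,0,15],[0,0,15],[0,0,14],[0,0,13],[0,0,0],[0,0,0],[0,0,0]], yaw=[0,0,0,0,0,0,0,0,0])

```text
time: 6.0
tool_pos: [0.5104, -0.1086, 0.069]
tool_rot: [1.227, 2.889, 0.0]
ft_force: [0.3, 0.2, 0.4]
finger_gap: 0.998
gripper_force: 0.0
```

apply_moves(dp=[[0,0,0],[0,0,0],[0,0,0],[0,0,0],[0,0,0],[0,0,0],[0,0,0],[0,0,0]], yaw=[0,0,0,0,0,0,0,0], hand=-1)

```text
time: 6.8
tool_pos: [0.5097, -0.1083, 0.0678]
tool_rot: [1.228, 2.891, -0.0]
ft_force: [-0.1, -0.1, -0.7]
finger_gap: 0.35
gripper_force: 0.0
```

```bash
python3 -c "
from h import *
go((.510,-.109,.069));s=arm.state();print(s['finger_gap'],s['gripper_force'],s['wrist_torque'])"
```

```text
t 6.8 pos [ 0.5097 -0.1083  0.0678] tilt [ 0.     -0.0001] yhead 43.97 move mm [-0.7 -0.2 -1.2] F [-0.1 -0.1 -0.7] q [-0.36  0.52  1.74 -0.    0.88 -1.12]
0.35007789321934113 0.0 [ 0.03226155 -0.20578961  0.00806588]
```

Still closing (28 mm corresponds to ~0.30).

apply_moves(dp=[[0,0,0],[0,0,0],[0,0,0],[0,0,0],[0,0,0],[0,0,0]], yaw=[0,0,0,0,0,0])

```text
time: 7.4
tool_pos: [0.5096, -0.1084, 0.0677]
tool_rot: [-1.228, -2.891, 0.0]
ft_force: [0.7, -0.6, -1.3]
finger_gap: 0.301
gripper_force: 30.0
```

apply_moves(dp=[[0,0,-5],[0,0,-10],[0,0,-20],[0,0,-20],[0,0,-20],[0,0,-15],[0,0,0],[0,0,0],[0,0,0]], yaw=[0,0,0,0,0,0,0,0,0])

```text
time: 8.3
tool_pos: [0.509, -0.1081, 0.157]
tool_rot: [-1.228, -2.89, 0.0]
ft_force: [0.5, -0.0, -3.2]
finger_gap: 0.305
gripper_force: 30.0
```

```bash
python3 -c "
from h import *
go((.439,.1015,.17))
a=cv2.resize(arm.capture('top')[160:300,260:440,::-1],None,fx=2.2,fy=2.2,interpolation=2);b=cv2.resize(arm.capture('side')[140:320,230:370,::-1],(400,514),interpolation=2)
for t in('tool_foot','tool_grip'): print([(d['centre'],d['confidence']) for c in('top','side') for d in arm.mark_of(c,t)[:1]])
s=arm.state();print(s['finger_gap'],s['gripper_force'],s['wrist_torque'])
cv2.imwrite('pics/lift.png',b)"
```

```text
t 8.3 pos [ 0.509  -0.1081  0.157 ] tilt [-0.0016  0.0005] yhead 43.97 move mm [199.5  95.1 -12.8] F [ 0.5 -0.  -3.2] q [-0.36  0.4   1.64 -0.    1.1  -1.12]
[([0.5047, -0.1077, 0.1026], 0.91)]
[([0.5098, -0.111, 0.1772], 0.93)]
0.30313165852276397 29.994522035121918 [ 0.03105829 -0.11685208 -0.00510183]
```

View pics/lift.png

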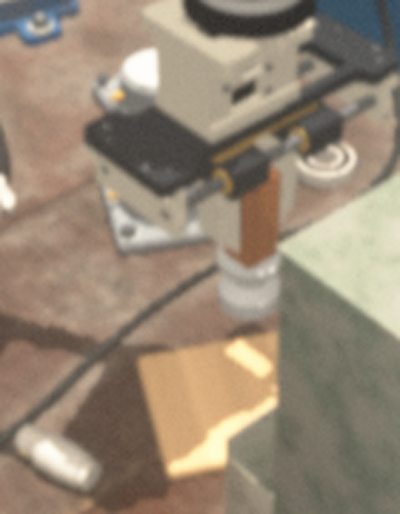

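apply_moves(dp=[[10,5,-3],[20,9,-3],[28,13,-3],[28,13,-3],[28,13,-1],[28,13,0],[25,13,0],[17.5,9,0],[10,5,0],[5,2.1,0]], yaw=[0,0,0,0,0,0,0,0,0,0])

```text
time: 9.6
tool_pos: [0.4392, 0.1023, 0.171]
tool_rot: [1.226, 2.892, 0.0]
ft_force: [-0.2, -0.5, -3.0]
finger_gap: 0.299
gripper_force: 30.0
```

apply_moves(dp=[[0,0,12],[0,0,15],[0,0,15],[0,0,7],[0,0,0],[0,0,0],[0,0,0],[0,0,0]], yaw=[0,0,0,0,0,0,0,0])

```text
time: 10.4
tool_pos: [0.44, 0.1012, 0.1224]
tool_rot: [1.228, 2.89, 0.001]
ft_force: [0.3, -0.4, -3.7]
finger_gap: 0.3
gripper_force: 30.0
```

```bash
python3 -c "
from h import *
go((.439,.1015,.110))
b=arm.capture('side');cv2.imwrite('pics/s_raw.png',b[:,:,::-1]);arm.capture('top')
for t in('tool_foot','tool_grip','cover_top'): print(t,[(c,np.round(d['centre'],4),round(d['confidence'],2)) for c in('top','side') for d in arm.mark_of(c,t)[:1]])
s=arm.state();print(s['finger_gap'],s['gripper_force'],s['wrist_torque'])
cv2.imwrite('pics/over.png',cv2.resize(b[120:240,240:340,::-1],(500,600),interpolation=2))"
```

```text
t 10.4 pos [0.44   0.1012 0.1224] tilt [ 0.0013 -0.0001] yhead 43.97 move mm [ 0.9 -0.6 12.4] F [ 0.3 -0.4 -3.7] q [ 0.06  0.33  1.87 -0.    0.94 -0.71]
tool_foot [('side', array([0.4387, 0.1023, 0.0647]), 0.76)]
tool_grip [('side', array([0.4398, 0.0999, 0.1462]), 0.75)]
cover_top []
0.3002098955113487 29.994584619998932 [ 0.01585849 -0.10822019  0.00983939]
```

View pics/over.png

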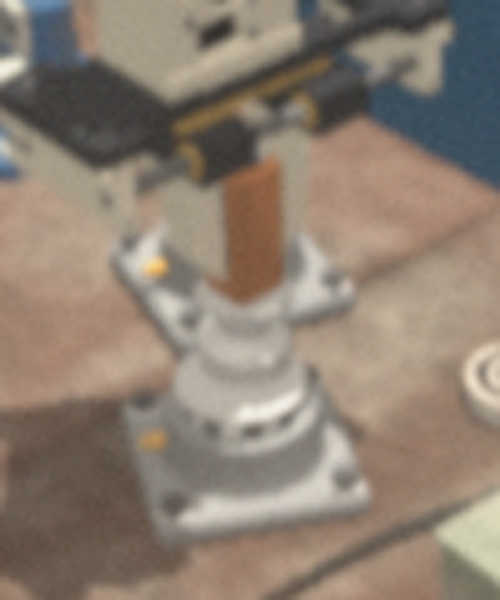

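apply_moves(dp=[[0.8,-0.9,3],[0,0,3],[0,0,3],[0,0,2],[0,0,2],[0,0,1],[0,0,1],[0,0,1],[0,0,0],[0,0,0]], yaw=[0,0,0,0,0,0,0,0,0,0])

```text
time: 11.8
tool_pos: [0.4384, 0.1012, 0.1057]
tool_rot: [-1.228, -2.891, 0.0]
ft_force: [-0.4, -0.1, 0.3]
finger_gap: 0.303
gripper_force: 30.0
```

```bash
python3 -c "
from h import *
go((.4388,.1012,.1005))
s=arm.state();print(s['finger_gap'],s['gripper_force'],s['wrist_torque'])"
```

```text
t 11.8 pos [0.4384 0.1012 0.1057] tilt [-0.0001 -0.0001] yhead 43.97 move mm [-0.3  0.3  5.2] F [-0.4 -0.1  0.3] q [ 0.06  0.36  1.89 -0.    0.9  -0.71]
0.3027397612732917 29.994351267814636 [ 0.01378681  0.19147669 -0.00601916]
```

apply_moves(dp=[[0,0,1],[0,0,1],[0,0,1.5],[0,0,1.5],[0,0,1.5],[0,0,0],[0,0,0],[0,0,0]], yaw=[0,0,0,0,0,0,0,0])

```text
time: 12.6
tool_pos: [0.4386, 0.1012, 0.0996]
tool_rot: [1.228, 2.891, 0.0]
ft_force: [-1.6, 0.4, 3.9]
finger_gap: 0.304
gripper_force: 30.0
```

```bash
python3 -c "
from h import *
go((.4388,.1012,.1005))
b=arm.capture('side')
cv2.imwrite('pics/pressed.png',cv2.resize(b[120:240,240:340,::-1],(500,600),interpolation=2))"
```

```text
t 12.6 pos [0.4386 0.1012 0.0996] tilt [ 0.0005 -0.0001] yhead 43.97 move mm [-0.2  0.2 -0.9] F [-1.6  0.4  3.9] q [ 0.06  0.37  1.9  -0.    0.88 -0.71]
```

View pics/pressed.png

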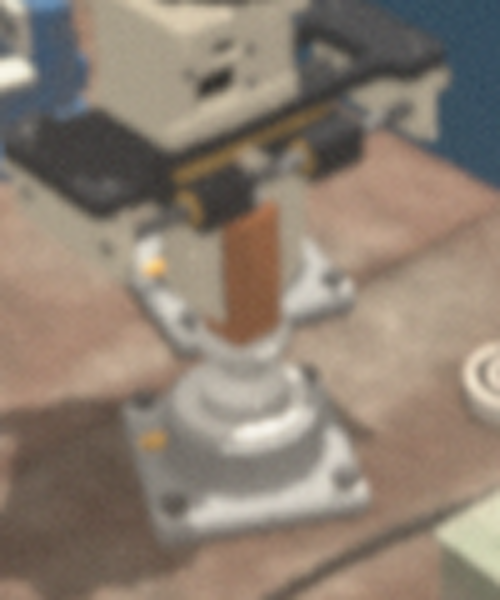

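apply_moves(dp=[[0,0,-5],[0,0,-15],[0,0,-20],[0,0,-20],[0,0,-10],[0,0,0],[0,0,0]], yaw=[0,0,0,0,0,0,0])

```text
time: 13.35
tool_pos: [0.438, 0.1012, 0.1686]
tool_rot: [-1.228, -2.891, 0.001]
ft_force: [0.7, -0.2, -3.6]
finger_gap: 0.307
gripper_force: 30.0
```

apply_moves(dp=[[-10,-5,0],[-20,-9,0],[-28,-13,0],[-28,-13,0],[-28,-13,0],[-28,-13,0],[-25,-12,0],[-17.5,-9,0],[-10,-5,0],[-5,-2,0]], yaw=[0,0,0,0,0,0,0,0,0,0])

```text
time: 14.35
tool_pos: [0.509, -0.1088, 0.1684]
tool_rot: [-1.23, -2.889, 0.0]
ft_force: [-0.2, 0.1, -4.0]
finger_gap: 0.304
gripper_force: 30.0
```

apply_moves(dp=[[0,0,0],[0,0,0],[0,0,0]], yaw=[0,0,0])

```text
time: 14.65
tool_pos: [0.509, -0.1068, 0.1693]
tool_rot: [-1.227, -2.892, -0.0]
ft_force: [-0.8, 0.8, -2.6]
finger_gap: 0.302
gripper_force: 30.0
```

```bash
python3 -c "
from h import *
go((.508,-.108,.0685))
arm.capture('side')
for t in('tool_foot','tool_grip','cover_top'): print(t,[(c,np.round(d['centre'],4),round(d['confidence'],2)) for c in('side',) for d in arm.mark_of(c,t)[:1]])"
```

```text
t 14.65 pos [ 0.509  -0.1068  0.1693] tilt [-0.0003  0.0002] yhead 44.03 move mm [ -0.2  -1.6 100.8] F [-0.8  0.8 -2.6] q [-0.35  0.39  1.62  0.    1.13 -1.12]
tool_foot [('side', array([ 0.3863, -0.1663, -0.001 ]), 0.37)]
tool_grip [('side', array([ 0.5109, -0.1063,  0.1916]), 0.85)]
cover_top []
```

apply_moves(dp=[[0,-1.5,15],[0,0,20],[0,0,20],[0,0,20],[0,0,12],[0,0,7],[0,0,4],[0,0,0],[0,0,0]], yaw=[0,0,0,0,0,0,0,0,0])

```text
time: 15.75
tool_pos: [0.5087, -0.1088, 0.072]
tool_rot: [1.228, 2.89, -0.0]
ft_force: [0.2, -0.3, -2.5]
finger_gap: 0.303
gripper_force: 30.0
```

apply_moves(dp=[[0,0,1],[0,0,1],[0,0,1],[0,0,0],[0,0,0]], yaw=[0,0,0,0,0])

```text
time: 16.25
tool_pos: [0.5082, -0.1087, 0.0683]
tool_rot: [1.228, 2.892, -0.0]
ft_force: [-0.2, 0.2, -2.8]
finger_gap: 0.301
gripper_force: 30.0
```

apply_moves(dp=[[0,0,0.7],[0,0,0.5],[0,0,0],[0,0,0]], yaw=[0,0,0,0])

```text
time: 16.65
tool_pos: [0.5083, -0.1087, 0.0677]
tool_rot: [1.228, 2.891, -0.0]
ft_force: [-2.4, 0.4, 5.8]
finger_gap: 0.306
gripper_force: 30.0
```

apply_moves(dp=[[0,0,0],[0,0,0],[0,0,0],[0,0,0],[0,0,0],[0,0,0],[0,0,0],[0,0,0],[0,0,0],[0,0,0]], yaw=[0,0,0,0,0,0,0,0,0,0], hand=1)

```text
time: 17.65
tool_pos: [0.5082, -0.1087, 0.0671]
tool_rot: [1.228, 2.891, -0.0]
ft_force: [-0.1, -0.4, 0.2]
finger_gap: 1.0
gripper_force: 0.0
```

apply_moves(dp=[[0,0,-10],[0,0,-15],[0,0,-20],[0,0,-30],[0,0,-30],[0,0,-30],[0,0,-30],[0,0,-30],[0,0,-30],[0,0,0]], yaw=[0,0,0,0,0,0,0,0,0,0])

```text
time: 18.65
tool_pos: [0.5096, -0.1091, 0.2972]
tool_rot: [1.225, 2.883, 0.0]
ft_force: [0.1, 0.1, -0.9]
finger_gap: 1.0
gripper_force: 0.0
```

apply_moves(dp=[[0,-30,0],[0,-30,0],[0,-30,0],[0,-30,0],[0,-30,0],[0,0,0],[0,0,0]], yaw=[0,0,0,0,0,0,0])

```text
time: 19.35
tool_pos: [0.3999, -0.2128, 0.2921]
tool_rot: [1.231, 2.891, 0.001]
ft_force: [0.3, -0.2, -0.8]
finger_gap: 0.999
gripper_force: 0.0
```

```bash
python3 -c "
from h import *
go((0,0,0))
a=arm.capture('top');b=arm.capture('side')
for t in('tool_foot','tool_grip','tool_board','cover_top','ball_bearing','air_coupler','tape_measure'): print(t,[(c,np.round(d['centre'],4),round(d['confidence'],2)) for c in('top','side') for d in arm.mark_of(c,t)[:1]])
cv2.imwrite('pics/end.png',np.hstack([cv2.resize(a[60:300,240:480,::-1],(400,400)),cv2.resize(b[120:320,200:400,::-1],(400,400))]))"
```

```text
t 19.35 pos [ 0.3999 -0.2128  0.2921] tilt [0.0002 0.0003] yhead 43.88 move mm [ 430.6 -140.8  292.1] F [ 0.3 -0.2 -0.8] q [-0.66  0.16  1.59  0.    1.39 -1.42]
tool_foot [('top', array([ 0.5125, -0.1052,  0.0137]), 0.61), ('side', array([ 0.509 , -0.1078,  0.0144]), 0.89)]
tool_grip [('top', array([ 0.5098, -0.1116,  0.0877]), 0.7), ('side', array([ 0.5129, -0.1099,  0.089 ]), 0.7)]
tool_board [('top', array([ 0.4948, -0.1164, -0.005 ]), 0.91), ('side', array([ 0.4982, -0.1149,  0.0018]), 0.62)]
cover_top [('top', array([0.4357, 0.0966, 0.0448]), 0.7), ('side', array([0.4397, 0.103 , 0.0444]), 0.76)]
ball_bearing [('top', array([0.5704, 0.161 , 0.    ]), 0.85), ('side', array([0.567 , 0.1617, 0.0028]), 0.58)]
air_coupler [('top', array([ 0.3852, -0.1691, -0.0076]), 0.7), ('side', array([ 3.865e-01, -1.670e-01, -3.000e-04]), 0.93)]
tape_measure [('top', array([ 0.6703,  0.106 , -0.0023]), 0.82)]
```

View pics/end.png

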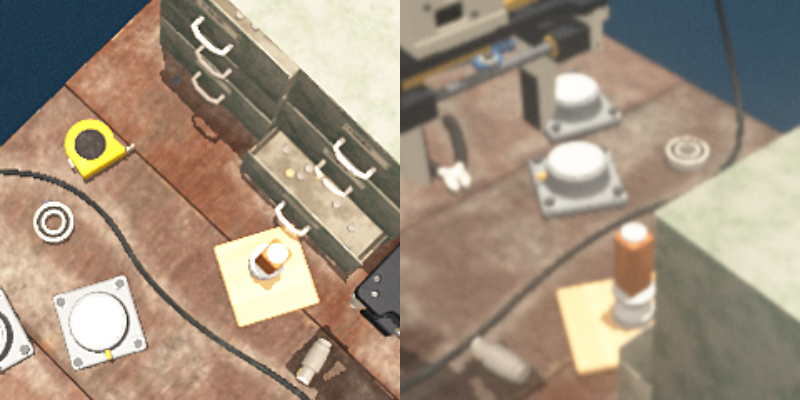

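The tool stands upright on its board, the cover lies flat on the rim (measured top about 44 mm), and the bystanders haven't moved.

```bash
python3 -c "
from station import arm
print(arm.hand_in())"
```

```text
the job is handed in; nothing more can be done
None
```

The cover is pressed home and lies flat on the rim, the seating tool stands upright back on its board with the gripper clear, nothing else moved, and the job is handed in (no verdict was returned).

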